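Fetch the grinding ball from its curved rack into the mortar

ROBOT

A 6-joint arm with a two-finger parallel gripper is mounted at the origin on the work surface. World frame = base frame: x ahead of the robot, y to its left, z up, the work surface at z = 0. Lengths are in m, angles in rad, forces in N, time in s.
With the tool pointing down it reaches from about 0.325 to 0.925 m from the base axis. Payload 3.1 kg.
Tool frame: the origin (TCP) lies midway between the tips of the shut fingers; the grasp point (between the pads) lies 19 mm behind it; z points along the fingers, y is the line along which they close (so a half turn about z gives the same grasp; the last joint's range is limited). The gripper opens to 85 mm and grips with 20 to 120 N. Pads are 22 mm wide; open, the fingers measure 114 mm over their backs; the gripper's body (76 mm by 85 mm) begins 54 mm behind the grasp point. The pads swing forward as they close: fully open they stand 13 mm farther back than shut.
Start: joints at [1.236, 0.217, 1.613, -0, 1.311, -0.112], TCP at [0.138, 0.61, 0.231] pointing down, gripper open.
Joint ranges: [-2.75, 2.75], [-0.78, 2.1], [0.31, 2.55], [-1.13, 4.27], [0.13, 2.63], [-2.58, 2.58]. Speed limits (rad/s): [2.79, 2.79, 3.14, 3.14, 3.14, 3.14].

INTERFACE

Orientations are given as a unit quaternion [x, y, z, w].
In Python, from cell import bot gives the robot as it stands.
- The arm moves only by the tool jog_arm, never from a script. Its argument "steps" is a list of rows, each an object of numbers: "wx", "wy", "wz": the turn, a rotation vector about the tool's x, y, z in degrees; "tx", "ty", "tz": the shift along the tool's x, y, z in m; "grip": the opening, from 0 (shut) to 1 (fully open). In form: [{"wx": .., "wy": .., "wz": .., "tx": .., "ty": .., "tz": .., "grip": ..}, ...]. A call has 1 to 20 rows; each row is the pose to reach, as a shift and turn from the pose commanded when the call began, along the tool's axes at that moment; what a row does not reach only later rows make up. A row lasts 1/10 s, in which the tool goes at most 50 mm and 8.59 degrees, less where a joint would pass 70% of its speed; a pose out of reach is approached as far as the arm can. A call with a gripper value outside its range is refused whole. The fingers move at their own pace and stop on an object; the grip force is fixed at half the most. Time passes only in rows, so rows that repeat a pose let the fingers close. It gives the time, the measured TCP pose, the force, the opening and the grip force at its end, in the units of the state.
- bot.state(): the state, without advancing time (a new reading comes with each control period).
- bot.snapshot(name): name is "scene" or "top"; returns the picture (420x560x3 uint8, red, green, blue); there is no depth.
- bot.calibration(name): a dict with "fx", "fy", "cx", "cy" (pixels), "distortion" ([k1, k2, p1, p2, k3] as OpenCV has them; the pictures are not rectified), "extrinsics" (4x4, takes a point from camera to world coordinates). Camera axes: x right, y down, z forward; pixel columns grow to the right and rows downward; lengths in m; the calibration is good to about 2 mm. A picture is of the moment at which its call begins. calibration takes no time and is no camera call.
- bot.sign_off(): hands the job in; it is judged then, once.
The state is a dict: "time_s": time; "joint_positions": joint angles; "dq": joint speeds; "tau": joint torques, N m; "ee_pos": TCP position; "tcp_rot": TCP orientation; "ft_force": force on the tool from outside, world axes, zero at the start; "ft_torque": the same for the moment, N m; "opening": finger opening in m; "grasp_force": force on a finger pad.
Only numpy, scipy, OpenCV 4.12 (cv2) and the standard library are available. Lean on these libraries where they do the work, as an engineer would, in place of code of your own. Each camera call takes 0.05 s, during which the arm holds its last target. There are 200 camera calls.

TASK

The blue grinding ball is needed in the white mortar. Swing the brass hasp with the red knob well clear of the exit of the curved rack (at least about 75 degrees) and leave it off, push the ball along the covered track until it settles in the round seat at the exit, then lift it out there and lower it gently into the mortar without dropping it. Leave the mortar, the ink pot, the pigment jar and the palette knife where they are.

Things in the scene. Friction and masses are not known exactly. Their poses are not given: they have to be found in the camera images.
- rack: Wooden ball rack, fixed: plywood board 255 (x) x 270 (y) x 10 mm with a J-shaped covered track, floor 24 mm above the table, channel 59 mm wide between 5 mm walls. Clear covers over both edges (underside 70.5, top 74 mm above the table) leave a 46 mm slot along the middle: the ball cannot pass it; shut fingers dip 24 mm into it to push. Origin: centre of the board's underside.
- track_start (a point): Start of the track's centre line, on its floor: rack axes (-107, +90) mm. From here it runs straight along rack +x for 100 mm. Behind it only a low stop, 8 mm thick, its top 36 mm above the table, no cover.
- bend_center (a point): Centre of the track's bend: rack axes (-7, +5) mm. From (-7, +90) the centre line bends right (clockwise from above) on a radius of 85 mm through 105 degrees.
- walls_end (a point): End of the bend, walls and covers, on the track floor: rack axes (75, -17) mm. The exit gap runs straight on along (-0.259, -0.966): an open pad 50 mm wide at floor height, 5 mm high kerbs along its edges, round seat 36 mm on, and from 65 mm on an end post 36 mm wide, 28 mm long, top 79.5 mm above the table.
- exit_seat (a point): Where the ball's centre is when it sits in the exit's round seat, a 30 mm hole in which it sinks 4.5 mm: rack axes (66, -52) mm, 46.5 mm above the table. Both sides are open here, so the ball can be gripped across the track.
- hasp (a joint): Brass hasp, strap 105 x 16 x 4 mm. 0 rad: it lies back over the exit gap onto the covers' end; grows anticlockwise from above, to the inner side of the bend, at most 2.0 rad. Stays where left; about 0.5 N at the knob. A 10 mm pin, 71 mm from the pivot, hangs down to 49 mm above the table and bars the ball while the hasp is over the gap. The seat is clear for a gripper above about 1.3 rad.
- hasp_pivot (a point): Upright pivot axis of the hasp on top of the end post: rack axes (55, -93) mm, at the strap's underside, 80 mm above the table; its rivet's top is 87 mm above the table.
- hasp_knob (a point): Middle of the red upright knob on the hasp's free end: 16 mm diameter, 30 mm tall (84 to 114 mm above the table), 85 mm from the pivot.
- ball_center (a point): Centre of the blue glazed grinding ball, 54 mm diameter, about 0.25 kg; it starts in the straight part of the track, its centre 51 mm above the table; rolls freely, slippery glaze (friction about 0.35). To be pushed at mid-height by an upright face (e.g. the narrow flat sides of shut fingers that close across the track): pushed from above, as by sloping finger backs, it wedges against the floor.
- mortar_in (a point): Centre of the inner floor of the white mortar, a loose heavy round bowl, 160 mm across its rim, 60 mm high, standing on the table. A ball lying in it has its centre about 27 mm above this point.
- ink_pot: Small amber ink pot, 34 mm diameter, 42 mm tall, standing on the rack's board inside the bend. Origin at its underside. To be left alone.
- pigment_jar: Yellow pigment jar, 48 mm diameter, 75 mm tall, standing beyond the mortar. Origin at its underside. To be left alone.
- palette_knife: Flat palette knife, 170 mm long, lying on the near side of the mortar. Origin at its middle, underside. To be left alone.
There are look-alikes about, which are no part of the job. Leave any orange or purple look-alike of the part that bears mortar_in alone.

How it is judged:
On the way, in this order (a step that is already met when the one before it is completed fails the run):
1. the hasp is swung clear of the exit (more than 1.2 rad) (value of joint hasp above 1.2 rad), for 0.1 s.
2. the ball lies in the exit's round seat (centre within 6 mm), hasp off (distance between ball_center and exit_seat below 0.006 m and value of joint hasp above 1.2 rad), for 0.2 s.
At the end, for the whole second after the job is handed in: The ball lies at rest in the mortar (centre within 45 mm of the mortar's axis and less than 50 mm above its inner floor), the mortar stands upright, the hasp is left swung off (more than 1.2 rad) (horizontal distance between ball_center and mortar_in below 0.045 m and z of ball_center in the frame of mortar_in below 0.05 m and linear speed of ball below 0.03 m/s and value of joint hasp above 1.2 rad and angle between mortar_in's own z axis and vertical below 0.1 rad); the robot touches nothing.
It fails at once if the ball is dropped or thrown into the mortar (faster than 0.6 m/s inside its rim) (horizontal distance between ball_center and mortar_in below 0.07 m and z of ball_center in the frame of mortar_in below 0.06 m and linear speed of ball above 0.6 m/s).
It fails at once if the mortar is shoved more than 30 mm (distance of mortar_in from where it was at the start of the episode above 0.03 m).
It fails at once if the ink pot is shoved more than 30 mm (distance of ink_pot from where it was at the start of the episode above 0.03 m).
It fails at once if the pigment jar is shoved more than 30 mm (distance of pigment_jar from where it was at the start of the episode above 0.03 m).
It fails at once if the palette knife is shoved more than 30 mm (distance of palette_knife from where it was at the start of the episode above 0.03 m).
It also fails if it takes over 72 s, if anything falls off the work surface, if the arm or the gripper's body presses on something with over 40 N, if the wrist force passes 120 N, or if a joint passes its speed limit or range.

## Working session

There is one attempt and no reset: what is moved stays moved. The work goes in short steps, Python scripts to look and compute and a tool call to move; the robot and the scene stay as the last step left them, time stands still between calls to the robot, and variables do not carry over. Pictures are saved under pics/ and viewed, at most 10 in all, crops included, and the job is handed in when it is done.

Besides the shell and the picture viewer there is one more tool, called after "Request:" in YAML: its name, and indented under it one key for each argument. jog_arm: Moves the arm, as the interface text tells. Its arguments: {"type":"object","properties":{"steps":{"type":"array","items":{"type":"object","properties":{"wx":{"type":"number"},"wy":{"type":"number"},"wz":{"type":"number"},"tx":{"type":"number"},"ty":{"type":"number"},"tz":{"type":"number"},"grip":{"type":"number"}}}}},"required":["steps"]}

```bash
mkdir -p pics; ls; python3 - <<'E'
from cell import bot
import cv2,numpy as np
for n in("scene","top"):
    im=bot.snapshot(n); cv2.imwrite(f"pics/{n}0.png",im[:,:,::-1])
    c=bot.calibration(n); print(n,{k:(np.round(v,4).tolist()) for k,v in c.items()})
print(bot.state())
a=[cv2.imread(f"pics/{n}0.png") for n in("scene","top")]
E
```

```text
pics
scene {'fx': 520.5173, 'fy': 520.5173, 'cx': 281.9618, 'cy': 211.4573, 'distortion': [-0.0116, 0.0, 0.0, 0.0, 0.0], 'extrinsics': [[-0.2671, 0.6559, -0.706, 1.2506], [0.9637, 0.1837, -0.1939, 0.1849], [0.0025, -0.7322, -0.6811, 0.8052], [0.0, 0.0, 0.0, 1.0]]}
top {'fx': 403.4284, 'fy': 403.4284, 'cx': 281.4773, 'cy': 208.9664, 'distortion': [-0.0719, 0.0, 0.0, 0.0, 0.0], 'extrinsics': [[-0.0143, -0.9942, 0.1065, 0.4154], [-0.9997, 0.0118, -0.0236, 0.0107], [0.0222, -0.1068, -0.994, 1.039], [0.0, 0.0, 0.0, 1.0]]}
{'time_s': 0.1, 'joint_positions': array([ 1.23581349e+00,  2.17698383e-01,  1.61481139e+00, -2.47728113e-05,
        1.31134524e+00, -1.12208531e-01]), 'dq': array([-0.00118549, -0.00134803, -0.00239057, -0.00081793,  0.00254555,
        0.00083252]), 'tau': array([-1.09378816e-03, -3.98075044e+01, -3.04971457e+01, -2.02187221e-04,
        4.21394245e-03,  9.64177644e-07]), 'ee_pos': array([0.13782263, 0.60882981, 0.23006698]), 'tcp_rot': array([ 1.11153720e-01,  9.93802581e-01, -1.10567544e-03, -2.39154562e-04]), 'ft_force': array([-1.29721296,  1.11738414, -0.57724411]), 'ft_torque': array([-0.01578062,  0.00833691,  0.0081308 ]), 'grasp_force': 0.0, 'opening': 0.08518380295437425}
```

View pics/scene0.png

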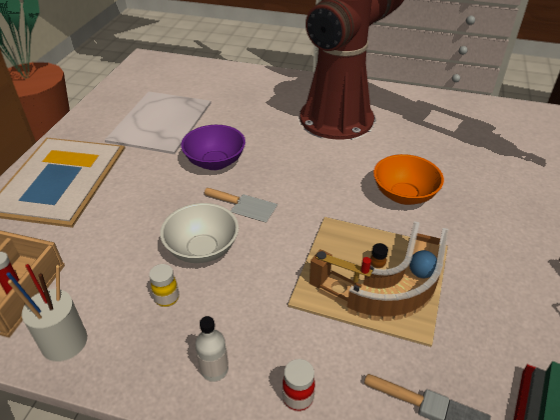

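View pics/top0.png

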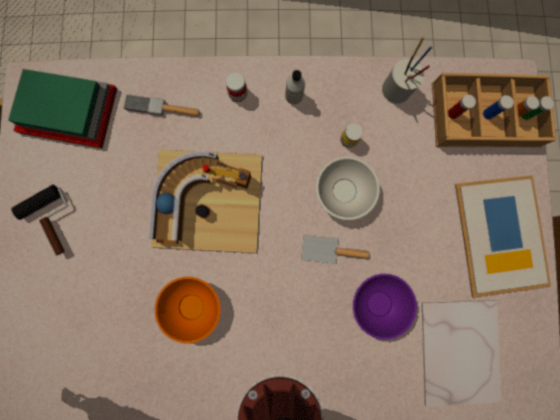

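Scene shows the white mortar at (200,235), purple bowl at (213,148) and orange bowl at (408,182). In the top view these are at (348,190), (385,307) and (188,310). The white one fits "white mortar": the jar is beyond it and the knife on its near side. The ball is at scene (424,264) and top (165,203), and the red knob at scene (366,264) and top (207,168). Next I measure and confirm in one enlarged crop.

```bash
cat > h.py <<'E'
from cell import bot
import cv2,numpy as np
def ray(n,uv):
    c=bot.calibration(n);K=np.array([[c["fx"],0,c["cx"]],[0,c["fy"],c["cy"]],[0,0,1]])
    p=cv2.undistortPoints(np.array(uv,float).reshape(-1,1,2),K,np.array(c["distortion"]))[:,0]
    E=np.array(c["extrinsics"]);d=np.c_[p,np.ones(len(p))]@E[:3,:3].T
    return E[:3,3],d/np.linalg.norm(d,axis=1)[:,None]
def onz(n,uv,z):
    o,d=ray(n,uv);return o+d*((z-o[2])/d[:,2])[:,None]
def tri(a,b):
    """a,b pixels in scene, top"""
    A=np.zeros((3,3));r=np.zeros(3);R=[]
    for n,uv in(("scene",a),("top",b)):
        o,d=ray(n,uv);P=np.eye(3)-np.outer(d[0],d[0]);A+=P;r+=P@o;R.append((o,P))
    x=np.linalg.solve(A,r);return x,[float(np.linalg.norm(P@(x-o))) for o,P in R]
def blob(im,lo,hi,box):
    x0,y0,x1,y1=box;m=np.zeros(im.shape[:2],np.uint8)
    h=cv2.cvtColor(im,cv2.COLOR_RGB2HSV)
    m[y0:y1,x0:x1]=cv2.inRange(h,np.array(lo),np.array(hi))[y0:y1,x0:x1]
    cs,_=cv2.findContours(m,cv2.RETR_EXTERNAL,cv2.CHAIN_APPROX_NONE)
    return max(cs,key=cv2.contourArea),m
E
python3 - <<'E'
from h import *
s=cv2.imread("pics/scene0.png")[:,:,::-1].copy();t=cv2.imread("pics/top0.png")[:,:,::-1].copy()
def cen(c): 
    (x,y),r=cv2.minEnclosingCircle(c);return (x,y),r,cv2.contourArea(c)
b=[cen(blob(im,(95,70,30),(125,255,255),bx)[0]) for im,bx in((s,(400,240,445,290)),(t,(145,185,185,222)))]
print("ball",b,tri(b[0][0],b[1][0]))
k=[]
for im,bx in((s,(350,245,385,285)),(t,(195,155,220,180))):
    c,m=blob(im,(0,170,70),(6,255,255),bx);mm=cv2.moments(c);k.append((mm["m10"]/mm["m00"],mm["m01"]/mm["m00"]));print("knob",cv2.boundingRect(c),k[-1])
print(tri(*k))
# mortar rim ellipse
for n,im,bx in(("scene",s,(150,195,250,272)),("top",t,(310,150,388,228))):
    c,m=blob(im,(15,0,120),(60,60,255),bx);c=cv2.convexHull(c);print(n,"mortar",cv2.boundingRect(c),cv2.fitEllipse(c))
a=cv2.resize(t[140:260,130:390],None,fx=3,fy=3,interpolation=cv2.INTER_CUBIC)
d=cv2.resize(s[205:340,285:455],None,fx=1.75,fy=1.75,interpolation=cv2.INTER_CUBIC)
d2=cv2.resize(s[205:340,150:290],None,fx=1.75,fy=1.75,interpolation=cv2.INTER_CUBIC)
o=np.zeros((600,780,3),np.uint8);o[:360]=a;e=np.hstack([d,d2]);o[362:362+e.shape[0],:e.shape[1]]=e
cv2.imwrite("pics/crop1.png",o[:,:,::-1])
E
```

```text
ball [((423.34930419921875, 263.71917724609375), 13.542862892150879, 516.0), ((165.0, 203.0), 10.000100135803223, 258.0)] (array([0.53931009, 0.27248853, 0.05317251]), [0.0012727958220900167, 0.0012727958220900752])
knob (361, 257, 10, 17) (365.81666666666666, 264.49333333333334)
knob (203, 165, 6, 6) (205.47619047619048, 167.3968253968254)
(array([0.61637409, 0.16636094, 0.10295728]), [6.0809485293275624e-05, 6.080948529326227e-05])
scene mortar (160, 195, 90, 63) ((207.06060791015625, 224.57505798339844), (57.99737548828125, 99.69635772705078), 68.31719970703125)
top mortar (316, 156, 64, 64) ((347.3810729980469, 187.60682678222656), (63.76173400878906, 64.8545150756836), 132.92718505859375)
```

View pics/crop1.png

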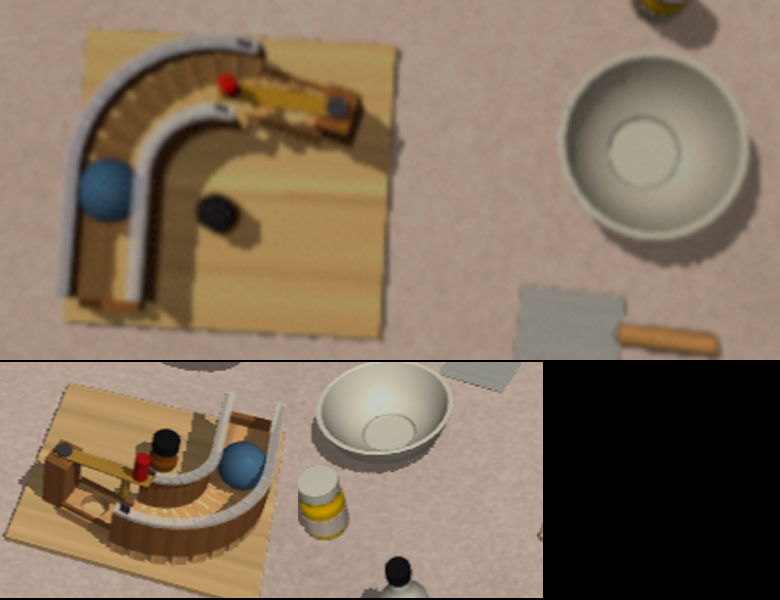

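The crop confirms the white mortar (crop (655,145)), the blue ball in the straight track (107,190), and the red knob (228,85) on the hasp with its rivet at (338,107). The ink pot cap is at (216,213). Board corners are at about (87,30), (397,45), (380,337) and (65,322).

```bash
python3 - <<'E'
from h import *
c=np.array([(87,30),(397,45),(380,337),(65,322)])/3+[130,140]
P=onz("top",c,.01)[:,:2]
# rack coords TL: +x+y, TR:+x-y, BR:-x-y, BL:-x+y
R=np.array([(.1275,.135),(.1275,-.135),(-.1275,-.135),(-.1275,.135)])
def fit(R,P):
    a=R-R.mean(0);b=P-P.mean(0);th=np.arctan2((a[:,0]*b[:,1]-a[:,1]*b[:,0]).sum(),(a*b).sum())
    M=np.array([[np.cos(th),-np.sin(th)],[np.sin(th),np.cos(th)]]);return th,M,P.mean(0)-M@R.mean(0)
th,M,t=fit(R,P);print("board yaw",np.degrees(th),t,"res",np.round((R@M.T+t-P)*1e3,1).tolist())
piv=tri((321,255.3),(242.7,175.7));print("rivet",piv)
w=lambda x,y:np.round(M@np.array([x,y])/1e3+t,4)
for n,p in dict(start=(-107,90),bendc=(-7,5),wend=(75,-17),seat=(66,-52),pivot=(55,-93)).items():print(n,w(*p))
k=np.array([.6164,.1664]);print("knob-from-pivot",(k-w(55,-93)),np.linalg.norm(k-w(55,-93)))
print("ball in rack",M.T@(np.array([.5393,.2725])-t))
s=cv2.imread("pics/scene0.png")[:,:,::-1];T=cv2.imread("pics/top0.png")[:,:,::-1]
print("mortar top",onz("top",[(347.4,187.6)],.06)); 
# inner floor disc centres in both views, from crop
f=tri((150+(390-298)/1.75,205+(433-362)/1.75),(130+645/3,140+153/3));print("mortar floor",f)
print("ink cap",onz("top",[(202,211)],.042))
E
```

```text
board yaw -3.4565492438243646 [0.54975682 0.17661466] res [[0.9, -0.2], [1.3, 0.1], [-1.4, -1.2], [-0.8, 1.3]]
rivet (array([0.5990086 , 0.08086744, 0.08363046]), [0.0009110849743333288, 0.0009110849743333489])
start [0.4484 0.2729]
bendc [0.5431 0.182 ]
wend [0.6236 0.1551]
seat [0.6125 0.1207]
pivot [0.599  0.0805]
knob-from-pivot [0.0174 0.0859] 0.08764456628907463
ball in rack [-0.01621888  0.09508045]
mortar top [[ 0.57140241 -0.17616968  0.06      ]]
mortar floor (array([ 0.5702276 , -0.17727434,  0.00739593]), [0.002393629927160926, 0.002393629927160898])
ink cap [[0.51946608 0.1842797  0.042     ]]
```

```bash
cat >> h.py <<'E'
from scipy.spatial.transform import Rotation as Ro
def rel(wp):
    """world waypoints (x,y,z,theta deg of tool x) -> tx,ty,tz,wz from present pose"""
    s=bot.state();R=Ro.from_quat(s["tcp_rot"]).as_matrix();th=np.degrees(np.arctan2(R[1,0],R[0,0]))
    print("tcp",np.round(s["ee_pos"],4),"th",round(th,1),"t",s["time_s"],"F",np.round(s["ft_force"],1))
    for w in wp:
        d=R.T@(np.array(w[:3])-s["ee_pos"]);print(np.round(d,3).tolist(),"wz",round((th-w[3]+180)%360-180,1))
E
python3 - <<'E'
from h import *
rel([(.40,.45,.20,175),(.66,.157,.15,175),(.66,.157,.092,175)])
E
```

```text
tcp [0.1378 0.6088 0.2301] th 167.2 t 0.1 F [-1.3  1.1 -0.6]
[-0.291, -0.097, 0.03] wz -7.8
[-0.609, -0.325, 0.081] wz -7.8
[-0.609, -0.325, 0.139] wz -7.8
```

Request:
jog_arm:
  steps:
    - {"tx": -0.05, "ty": -0.02, "tz": 0, "wz": -4, "grip": 0}
    - {"tx": -0.609, "ty": -0.325, "tz": 0.04, "wz": -8, "grip": 0}
    - {"tx": -0.609, "ty": -0.325, "tz": 0.04, "wz": -8, "grip": 0}
    - {"tx": -0.609, "ty": -0.325, "tz": 0.04, "wz": -8, "grip": 0}
    - {"tx": -0.609, "ty": -0.325, "tz": 0.04, "wz": -8, "grip": 0}
    - {"tx": -0.609, "ty": -0.325, "tz": 0.04, "wz": -8, "grip": 0}
    - {"tx": -0.609, "ty": -0.325, "tz": 0.04, "wz": -8, "grip": 0}
    - {"tx": -0.609, "ty": -0.325, "tz": 0.04, "wz": -8, "grip": 0}
    - {"tx": -0.609, "ty": -0.325, "tz": 0.04, "wz": -8, "grip": 0}
    - {"tx": -0.609, "ty": -0.325, "tz": 0.04, "wz": -8, "grip": 0}
    - {"tx": -0.609, "ty": -0.325, "tz": 0.04, "wz": -8, "grip": 0}
    - {"tx": -0.609, "ty": -0.325, "tz": 0.04, "wz": -8, "grip": 0}
    - {"tx": -0.609, "ty": -0.325, "tz": 0.04, "wz": -8, "grip": 0}
    - {"tx": -0.609, "ty": -0.325, "tz": 0.04, "wz": -8, "grip": 0}
    - {"tx": -0.609, "ty": -0.325, "tz": 0.04, "wz": -8, "grip": 0}
    - {"tx": -0.609, "ty": -0.325, "tz": 0.04, "wz": -8, "grip": 0}
    - {"tx": -0.609, "ty": -0.325, "tz": 0.1, "wz": -8, "grip": 0}
    - {"tx": -0.609, "ty": -0.325, "tz": 0.137, "wz": -8, "grip": 0}
    - {"tx": -0.609, "ty": -0.325, "tz": 0.137, "wz": -8, "grip": 0}

```text
validation failed for argument at $.st...
```

Request:
jog_arm:
  steps:
    - {"wx": 0.0, "wy": 0.0, "wz": -4.0, "tx": -0.05, "ty": -0.02, "tz": 0.0, "grip": 0.0}

```text
time_s: 0.2
ee_pos: [0.1757, 0.5829, 0.2306]
tcp_rot: [0.072, 0.997, 0.0, -0.001]
ft_force: [1.8, 0.2, 0.5]
opening: 0.073
grasp_force: 0.0
```

Request:
jog_arm:
  steps:
    - {"wx": 0, "wy": 0, "wz": -4, "tx": -0.537, "ty": -0.343, "tz": 0.04, "grip": 0}
    - {"wx": 0, "wy": 0, "wz": -4, "tx": -0.537, "ty": -0.343, "tz": 0.04, "grip": 0}
    - {"wx": 0, "wy": 0, "wz": -4, "tx": -0.537, "ty": -0.343, "tz": 0.04, "grip": 0}
    - {"wx": 0, "wy": 0, "wz": -4, "tx": -0.537, "ty": -0.343, "tz": 0.04, "grip": 0}
    - {"wx": 0, "wy": 0, "wz": -4, "tx": -0.537, "ty": -0.343, "tz": 0.04, "grip": 0}
    - {"wx": 0, "wy": 0, "wz": -4, "tx": -0.537, "ty": -0.343, "tz": 0.04, "grip": 0}
    - {"wx": 0, "wy": 0, "wz": -4, "tx": -0.537, "ty": -0.343, "tz": 0.04, "grip": 0}
    - {"wx": 0, "wy": 0, "wz": -4, "tx": -0.537, "ty": -0.343, "tz": 0.04, "grip": 0}
    - {"wx": 0, "wy": 0, "wz": -4, "tx": -0.537, "ty": -0.343, "tz": 0.04, "grip": 0}
    - {"wx": 0, "wy": 0, "wz": -4, "tx": -0.537, "ty": -0.343, "tz": 0.04, "grip": 0}
    - {"wx": 0, "wy": 0, "wz": -4, "tx": -0.537, "ty": -0.343, "tz": 0.04, "grip": 0}
    - {"wx": 0, "wy": 0, "wz": -4, "tx": -0.537, "ty": -0.343, "tz": 0.04, "grip": 0}
    - {"wx": 0, "wy": 0, "wz": -4, "tx": -0.537, "ty": -0.343, "tz": 0.04, "grip": 0}
    - {"wx": 0, "wy": 0, "wz": -4, "tx": -0.537, "ty": -0.343, "tz": 0.04, "grip": 0}
    - {"wx": 0, "wy": 0, "wz": -4, "tx": -0.537, "ty": -0.343, "tz": 0.04, "grip": 0}
    - {"wx": 0, "wy": 0, "wz": -4, "tx": -0.537, "ty": -0.343, "tz": 0.08, "grip": 0}
    - {"wx": 0, "wy": 0, "wz": -4, "tx": -0.537, "ty": -0.343, "tz": 0.12, "grip": 0}
    - {"wx": 0, "wy": 0, "wz": -4, "tx": -0.537, "ty": -0.343, "tz": 0.138, "grip": 0}
    - {"wx": 0, "wy": 0, "wz": -4, "tx": -0.537, "ty": -0.343, "tz": 0.138, "grip": 0}

```text
time_s: 2.1
ee_pos: [0.6533, 0.1611, 0.0889]
tcp_rot: [0.041, 0.999, -0.001, -0.005]
ft_force: [-0.3, 0.7, 0.3]
opening: 0.0
grasp_force: 0.0
```

```bash
python3 - <<'E'
from h import *
s=bot.snapshot("scene");t=bot.snapshot("top")
a=cv2.resize(s[200:340,270:460],None,fx=3,fy=3);b=cv2.resize(t[120:260,140:270],None,fx=3,fy=3)
cv2.imwrite("pics/hasp1.png",np.hstack([a[:,:400],b])[:,:,::-1])
# arc: contact centre behind the knob by 20 mm, knob at hasp angle q
p=np.array([.599,.0807]);W=[]
for q in np.radians(np.r_[0:111:10,109]):
    f=np.radians(71.5)+q;k=p+.085*np.array([np.cos(f),np.sin(f)]);c=k-.020*np.array([-np.sin(f),np.cos(f)])
    W.append((*c,.092,min(max(175,np.degrees(f)+90),235)))
rel(W)
E
```

```text
tcp [0.6577 0.1613 0.0941] th 175.3 t 2.2 F [ 0.3 -0.6  0.2]
[0.012, -0.007, 0.002] wz 0.3
[0.026, -0.002, 0.002] wz 0.3
[0.041, 0.002, 0.002] wz -6.2
[0.056, 0.002, 0.002] wz -16.2
[0.072, -0.0, 0.002] wz -26.2
[0.086, -0.005, 0.002] wz -36.2
[0.099, -0.012, 0.002] wz -46.2
[0.111, -0.021, 0.002] wz -56.2
[0.122, -0.033, 0.002] wz -59.7
[0.13, -0.045, 0.002] wz -59.7
[0.135, -0.06, 0.002] wz -59.7
[0.139, -0.074, 0.002] wz -59.7
[0.138, -0.073, 0.002] wz -59.7
```

View pics/hasp1.png

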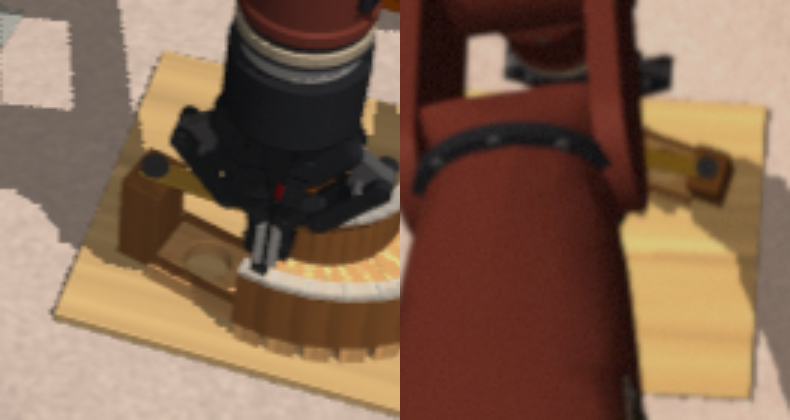

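The fingers are shut at crop (262,250), on the outer (+x) side of the red knob (280,193), and clear of the covers. I'll push the knob round the arc.

Request:
jog_arm:
  steps:
    - {"wx": 0, "wy": 0, "wz": 0, "tx": 0.012, "ty": -0.006, "tz": 0.002, "grip": 0}
    - {"wx": 0, "wy": 0, "wz": -1, "tx": 0.026, "ty": -0.002, "tz": 0.002, "grip": 0}
    - {"wx": 0, "wy": 0, "wz": -3, "tx": 0.034, "ty": 0.0, "tz": 0.002, "grip": 0}
    - {"wx": 0, "wy": 0, "wz": -6, "tx": 0.041, "ty": 0.002, "tz": 0.002, "grip": 0}
    - {"wx": 0, "wy": 0, "wz": -11, "tx": 0.049, "ty": 0.002, "tz": 0.002, "grip": 0}
    - {"wx": 0, "wy": 0, "wz": -16, "tx": 0.056, "ty": 0.002, "tz": 0.002, "grip": 0}
    - {"wx": 0, "wy": 0, "wz": -21, "tx": 0.064, "ty": 0.001, "tz": 0.002, "grip": 0}
    - {"wx": 0, "wy": 0, "wz": -26, "tx": 0.072, "ty": 0.0, "tz": 0.002, "grip": 0}
    - {"wx": 0, "wy": 0, "wz": -31, "tx": 0.079, "ty": -0.002, "tz": 0.002, "grip": 0}
    - {"wx": 0, "wy": 0, "wz": -36, "tx": 0.086, "ty": -0.005, "tz": 0.002, "grip": 0}
    - {"wx": 0, "wy": 0, "wz": -41, "tx": 0.093, "ty": -0.008, "tz": 0.002, "grip": 0}
    - {"wx": 0, "wy": 0, "wz": -46, "tx": 0.099, "ty": -0.012, "tz": 0.002, "grip": 0}
    - {"wx": 0, "wy": 0, "wz": -51, "tx": 0.105, "ty": -0.016, "tz": 0.002, "grip": 0}
    - {"wx": 0, "wy": 0, "wz": -56, "tx": 0.111, "ty": -0.021, "tz": 0.002, "grip": 0}
    - {"wx": 0, "wy": 0, "wz": -58, "tx": 0.117, "ty": -0.027, "tz": 0.002, "grip": 0}
    - {"wx": 0, "wy": 0, "wz": -60, "tx": 0.122, "ty": -0.033, "tz": 0.002, "grip": 0}
    - {"wx": 0, "wy": 0, "wz": -60, "tx": 0.126, "ty": -0.039, "tz": 0.002, "grip": 0}
    - {"wx": 0, "wy": 0, "wz": -60, "tx": 0.13, "ty": -0.046, "tz": 0.002, "grip": 0}
    - {"wx": 0, "wy": 0, "wz": -60, "tx": 0.133, "ty": -0.053, "tz": 0.002, "grip": 0}
    - {"wx": 0, "wy": 0, "wz": -60, "tx": 0.136, "ty": -0.063, "tz": 0.002, "grip": 0}

```text
time_s: 4.2
ee_pos: [0.5172, 0.1086, 0.0919]
tcp_rot: [-0.464, 0.886, -0.0, 0.001]
ft_force: [0.0, 0.4, 0.2]
opening: 0.0002
grasp_force: 0.3
```

```bash
python3 - <<'E'
from h import *
s=bot.snapshot("scene");t=bot.snapshot("top")
c,m=blob(s,(0,170,60),(6,255,255),(310,225,400,300));print(cv2.boundingRect(c),cv2.contourArea(c))
a=cv2.resize(s[200:340,270:460],None,fx=3,fy=3);cv2.imwrite("pics/hasp2.png",a[:,:,::-1])
rel([])
E
```

```text
(331, 225, 7, 3) 8.5
tcp [0.5162 0.1077 0.0912] th -124.8 t 4.3 F [ 0.3 -0.   0.1]
```

View pics/hasp2.png

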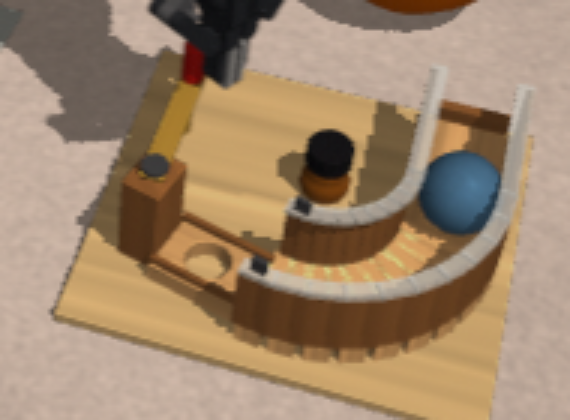

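The strap now points toward the robot, with the knob at crop (193,65), well off the exit. The seat (207,262) is open, and the ball at (460,192) has not moved. Next I lift and go behind the ball.

```bash
cat >> h.py <<'E'
th0=np.radians(-3.4565);M0=np.array([[np.cos(th0),-np.sin(th0)],[np.sin(th0),np.cos(th0)]]);t0=np.array([.5498,.1766])
def track(s):
    """track centre line at s mm from start: world x,y, tool theta"""
    if s<=100: p,h=(-107+s,90),0.
    elif s<=100+85*np.radians(105):
        h=(s-100)/85;p=(-7+85*np.sin(h),5+85*np.cos(h))
    else:
        h=np.radians(105);e=s-100-85*h;p=(75-.259*e,-17-.966*e)
    return (*(M0@np.array(p)/1e3+t0),180-3.46-np.degrees(h))
E
python3 - <<'E'
from h import *
x,y,th=track(35)
rel([(.525,.125,.15,-124.8),(x,y,.15,th),(x,y,.046,th)])
E
```

```text
tcp [0.5162 0.1077 0.0912] th -124.8 t 4.3 F [ 0.3 -0.   0.1]
[-0.019, 0.003, -0.059] wz -0.0
[-0.115, 0.12, -0.059] wz 58.6
[-0.115, 0.12, 0.045] wz 58.6
```

Request:
jog_arm:
  steps:
    - {"wx": 0, "wy": 0, "wz": 0, "tx": -0.015, "ty": 0.003, "tz": -0.03, "grip": 0}
    - {"wx": 0, "wy": 0, "wz": 0, "tx": -0.019, "ty": 0.003, "tz": -0.06, "grip": 0}
    - {"wx": 0, "wy": 0, "wz": 10, "tx": -0.04, "ty": 0.03, "tz": -0.06, "grip": 0}
    - {"wx": 0, "wy": 0, "wz": 20, "tx": -0.06, "ty": 0.055, "tz": -0.06, "grip": 0}
    - {"wx": 0, "wy": 0, "wz": 30, "tx": -0.08, "ty": 0.08, "tz": -0.06, "grip": 0}
    - {"wx": 0, "wy": 0, "wz": 40, "tx": -0.1, "ty": 0.1, "tz": -0.06, "grip": 0}
    - {"wx": 0, "wy": 0, "wz": 50, "tx": -0.115, "ty": 0.12, "tz": -0.06, "grip": 0}
    - {"wx": 0, "wy": 0, "wz": 58.6, "tx": -0.115, "ty": 0.12, "tz": -0.06, "grip": 0}
    - {"wx": 0, "wy": 0, "wz": 58.6, "tx": -0.115, "ty": 0.12, "tz": -0.04, "grip": 0}
    - {"wx": 0, "wy": 0, "wz": 58.6, "tx": -0.115, "ty": 0.12, "tz": -0.01, "grip": 0}
    - {"wx": 0, "wy": 0, "wz": 58.6, "tx": -0.115, "ty": 0.12, "tz": 0.01, "grip": 0}
    - {"wx": 0, "wy": 0, "wz": 58.6, "tx": -0.115, "ty": 0.12, "tz": 0.01, "grip": 0}
    - {"wx": 0, "wy": 0, "wz": 58.6, "tx": -0.115, "ty": 0.12, "tz": 0.01, "grip": 0}

```text
time_s: 5.6
ee_pos: [0.4836, 0.2716, 0.081]
tcp_rot: [0.029, 1.0, -0.0, -0.001]
ft_force: [-0.1, -0.1, -0.5]
opening: -0.0001
grasp_force: 0.0
```

```bash
python3 - <<'E'
from h import *
s=bot.snapshot("scene")
c,m=blob(s,(0,150,50),(6,255,255),(310,200,360,250));print(cv2.boundingRect(c),cv2.contourArea(c))
mm=cv2.moments(c);k=onz("scene",[(mm["m10"]/mm["m00"],mm["m01"]/mm["m00"])],.099)[0];d=k[:2]-[.599,.0807]
print(k,np.linalg.norm(d),"hasp rad",(np.degrees(np.arctan2(d[1],d[0]))-71.5)/57.3)
a=cv2.resize(s[190:330,290:460],None,fx=3.5,fy=3.5);cv2.imwrite("pics/push0.png",a[:,:,::-1])
x,y,th=track(35);rel([(x,y,.046,th)])
E
```

```text
(330, 212, 8, 16) 85.0
[0.51288507 0.08627157 0.099     ] 0.08629497485608265 hasp rad 1.8289383714360794
tcp [0.4846 0.272  0.0821] th 176.6 t 5.65 F [ 0.3 -0.1  0.2]
[0.001, -0.001, 0.036] wz 0.1
```

View pics/push0.png

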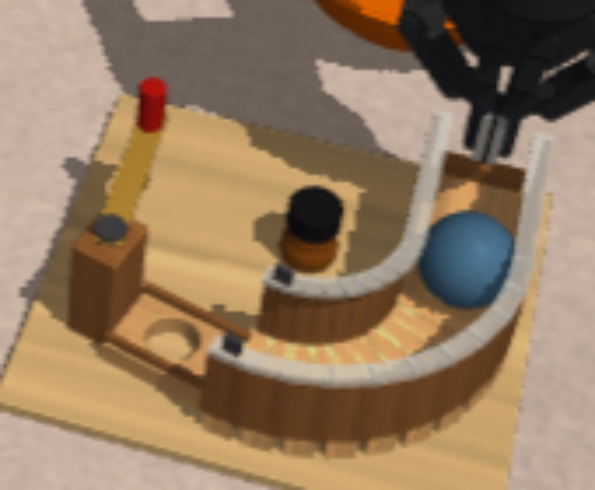

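Hasp measured at about 1.83 rad (crop (150,105)). The fingers (490,145) are centred in the slot behind the ball (468,258). Now I lower them.

Request:
jog_arm:
  steps:
    - {"wx": 0, "wy": 0, "wz": 0, "tx": 0.001, "ty": -0.001, "tz": 0.01, "grip": 0}
    - {"wx": 0, "wy": 0, "wz": 0, "tx": 0.001, "ty": -0.001, "tz": 0.02, "grip": 0}
    - {"wx": 0, "wy": 0, "wz": 0, "tx": 0.001, "ty": -0.001, "tz": 0.028, "grip": 0}
    - {"wx": 0, "wy": 0, "wz": 0, "tx": 0.001, "ty": -0.001, "tz": 0.033, "grip": 0}
    - {"wx": 0, "wy": 0, "wz": 0, "tx": 0.001, "ty": -0.001, "tz": 0.033, "grip": 0}

```text
time_s: 6.15
ee_pos: [0.4819, 0.2704, 0.047]
tcp_rot: [0.029, 1.0, -0.001, -0.001]
ft_force: [0.7, 0.1, -0.1]
opening: -0.0
grasp_force: 0.0
```

```bash
python3 - <<'E'
from h import *
rel([(*track(s)[:2],.048,track(s)[2]) for s in list(range(40,101,10))+list(range(106,161,6))])
E
```

```text
tcp [0.4819 0.2704 0.047 ] th 176.6 t 6.15 F [ 0.7  0.1 -0.1]
[-0.006, 0.0, -0.001] wz 0.1
[-0.016, 0.0, -0.001] wz 0.1
[-0.026, 0.0, -0.001] wz 0.1
[-0.036, 0.0, -0.001] wz 0.1
[-0.046, 0.0, -0.001] wz 0.1
[-0.056, 0.0, -0.001] wz 0.1
[-0.066, 0.0, -0.001] wz 0.1
[-0.072, 0.0, -0.001] wz 4.1
[-0.078, -0.001, -0.001] wz 8.2
[-0.084, -0.002, -0.001] wz 12.2
[-0.09, -0.003, -0.001] wz 16.3
[-0.096, -0.005, -0.001] wz 20.3
[-0.101, -0.007, -0.001] wz 24.4
[-0.107, -0.01, -0.001] wz 28.4
[-0.112, -0.013, -0.001] wz 32.4
[-0.117, -0.016, -0.001] wz 36.5
[-0.122, -0.02, -0.001] wz 40.5
```

Request:
jog_arm:
  steps:
    - {"wx": 0, "wy": 0, "wz": 0, "tx": -0.008, "ty": 0, "tz": 0, "grip": 0}
    - {"wx": 0, "wy": 0, "wz": 0, "tx": -0.014, "ty": 0, "tz": 0, "grip": 0}
    - {"wx": 0, "wy": 0, "wz": 0, "tx": -0.019, "ty": 0, "tz": 0, "grip": 0}
    - {"wx": 0, "wy": 0, "wz": 0, "tx": -0.024, "ty": 0, "tz": 0, "grip": 0}
    - {"wx": 0, "wy": 0, "wz": 0, "tx": -0.03, "ty": 0, "tz": 0, "grip": 0}
    - {"wx": 0, "wy": 0, "wz": 0, "tx": -0.036, "ty": 0, "tz": 0, "grip": 0}
    - {"wx": 0, "wy": 0, "wz": 0, "tx": -0.042, "ty": 0, "tz": 0, "grip": 0}
    - {"wx": 0, "wy": 0, "wz": 1, "tx": -0.048, "ty": 0, "tz": 0, "grip": 0}
    - {"wx": 0, "wy": 0, "wz": 2, "tx": -0.054, "ty": 0, "tz": 0, "grip": 0}
    - {"wx": 0, "wy": 0, "wz": 4, "tx": -0.06, "ty": 0, "tz": 0, "grip": 0}
    - {"wx": 0, "wy": 0, "wz": 6, "tx": -0.066, "ty": 0, "tz": 0, "grip": 0}
    - {"wx": 0, "wy": 0, "wz": 10, "tx": -0.072, "ty": 0, "tz": 0, "grip": 0}
    - {"wx": 0, "wy": 0, "wz": 14, "tx": -0.078, "ty": -0.001, "tz": 0, "grip": 0}
    - {"wx": 0, "wy": 0, "wz": 18, "tx": -0.084, "ty": -0.002, "tz": 0, "grip": 0}
    - {"wx": 0, "wy": 0, "wz": 22, "tx": -0.09, "ty": -0.003, "tz": 0, "grip": 0}
    - {"wx": 0, "wy": 0, "wz": 26, "tx": -0.096, "ty": -0.005, "tz": 0, "grip": 0}
    - {"wx": 0, "wy": 0, "wz": 30, "tx": -0.101, "ty": -0.007, "tz": 0, "grip": 0}
    - {"wx": 0, "wy": 0, "wz": 34, "tx": -0.107, "ty": -0.01, "tz": 0, "grip": 0}
    - {"wx": 0, "wy": 0, "wz": 38, "tx": -0.112, "ty": -0.013, "tz": 0, "grip": 0}
    - {"wx": 0, "wy": 0, "wz": 41, "tx": -0.117, "ty": -0.016, "tz": 0, "grip": 0}

```text
time_s: 8.15
ee_pos: [0.5992, 0.2479, 0.0482]
tcp_rot: [0.379, 0.925, 0.0, -0.0]
ft_force: [-0.6, 0.7, -0.3]
opening: 0.0001
grasp_force: 0.3
```

```bash
python3 - <<'E'
from h import *
s=bot.snapshot("scene")
a=cv2.resize(s[190:330,290:460],None,fx=3.5,fy=3.5);cv2.imwrite("pics/push1.png",a[:,:,::-1])
rel([(*track(s)[:2],.047,track(s)[2]) for s in list(range(154,251,6))+[253,256]])
E
```

```text
tcp [0.6001 0.2474 0.0484] th 135.4 t 8.2 F [ 0.6  0.2 -0.3]
[0.002, -0.002, 0.001] wz -4.8
[-0.004, -0.002, 0.001] wz -0.7
[-0.01, -0.002, 0.001] wz 3.3
[-0.016, -0.002, 0.001] wz 7.4
[-0.022, -0.003, 0.001] wz 11.4
[-0.028, -0.005, 0.001] wz 15.4
[-0.034, -0.006, 0.001] wz 19.5
[-0.039, -0.009, 0.001] wz 23.5
[-0.045, -0.011, 0.001] wz 27.6
[-0.05, -0.014, 0.001] wz 31.6
[-0.055, -0.017, 0.001] wz 35.7
[-0.06, -0.021, 0.001] wz 39.7
[-0.064, -0.025, 0.001] wz 43.8
[-0.068, -0.029, 0.001] wz 47.8
[-0.072, -0.034, 0.001] wz 51.8
[-0.076, -0.039, 0.001] wz 55.9
[-0.079, -0.044, 0.001] wz 59.9
[-0.08, -0.047, 0.001] wz 62.0
[-0.082, -0.049, 0.001] wz 63.8
```

View pics/push1.png

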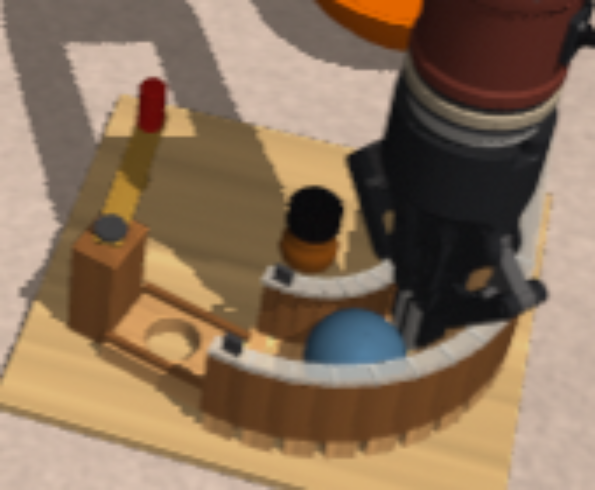

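The ball (355,350) is rolling ahead of the fingers (415,320) in the bend. I keep pushing toward the seat.

Request:
jog_arm:
  steps:
    - {"wx": 0, "wy": 0, "wz": 3, "tx": -0.006, "ty": -0.002, "tz": 0, "grip": 0}
    - {"wx": 0, "wy": 0, "wz": 8, "tx": -0.012, "ty": -0.002, "tz": 0, "grip": 0}
    - {"wx": 0, "wy": 0, "wz": 12, "tx": -0.017, "ty": -0.002, "tz": 0, "grip": 0}
    - {"wx": 0, "wy": 0, "wz": 16, "tx": -0.022, "ty": -0.003, "tz": 0, "grip": 0}
    - {"wx": 0, "wy": 0, "wz": 20, "tx": -0.028, "ty": -0.005, "tz": 0, "grip": 0}
    - {"wx": 0, "wy": 0, "wz": 24, "tx": -0.034, "ty": -0.006, "tz": 0, "grip": 0}
    - {"wx": 0, "wy": 0, "wz": 28, "tx": -0.039, "ty": -0.009, "tz": 0, "grip": 0}
    - {"wx": 0, "wy": 0, "wz": 32, "tx": -0.045, "ty": -0.011, "tz": 0, "grip": 0}
    - {"wx": 0, "wy": 0, "wz": 36, "tx": -0.05, "ty": -0.014, "tz": 0, "grip": 0}
    - {"wx": 0, "wy": 0, "wz": 40, "tx": -0.055, "ty": -0.017, "tz": 0, "grip": 0}
    - {"wx": 0, "wy": 0, "wz": 44, "tx": -0.06, "ty": -0.021, "tz": 0, "grip": 0}
    - {"wx": 0, "wy": 0, "wz": 48, "tx": -0.064, "ty": -0.025, "tz": 0, "grip": 0}
    - {"wx": 0, "wy": 0, "wz": 52, "tx": -0.068, "ty": -0.029, "tz": 0, "grip": 0}
    - {"wx": 0, "wy": 0, "wz": 56, "tx": -0.072, "ty": -0.034, "tz": 0, "grip": 0}
    - {"wx": 0, "wy": 0, "wz": 60, "tx": -0.076, "ty": -0.039, "tz": 0, "grip": 0}
    - {"wx": 0, "wy": 0, "wz": 62, "tx": -0.078, "ty": -0.042, "tz": 0, "grip": 0}
    - {"wx": 0, "wy": 0, "wz": 63, "tx": -0.079, "ty": -0.044, "tz": 0, "grip": 0}
    - {"wx": 0, "wy": 0, "wz": 63, "tx": -0.079, "ty": -0.045, "tz": 0, "grip": 0}
    - {"wx": 0, "wy": 0, "wz": 63, "tx": -0.079, "ty": -0.045, "tz": 0, "grip": 0}

```text
time_s: 10.1
ee_pos: [0.6236, 0.1607, 0.0483]
tcp_rot: [0.806, 0.593, -0.0, -0.0]
ft_force: [-0.1, 0.1, -0.2]
opening: -0.0001
grasp_force: 0.0
```

```bash
python3 - <<'E'
from h import *
s=bot.snapshot("scene")
c,m=blob(s,(95,70,30),(125,255,255),(300,230,445,310));print(cv2.minEnclosingCircle(c),cv2.contourArea(c))
p=onz("scene",[cv2.minEnclosingCircle(c)[0]],.0465);print("ball",p,"seat",M0@[.066,-.052]+t0)
a=cv2.resize(s[190:330,290:460],None,fx=3.5,fy=3.5);cv2.imwrite("pics/push2.png",a[:,:,::-1])
x,y,th=track(250);sx,sy=M0@[.066,-.052]+t0
rel([(x,y,.047,th),(x,y,.14,th),(sx,sy,.14,71.5),(sx,sy,.028,71.5)])
E
```

```text
((339.0, 277.72222900390625), 13.86729907989502) 467.0
ball [[0.61178235 0.12130263 0.0465    ]] seat [0.61254482 0.12071541]
tcp [0.6237 0.1608 0.0483] th 72.7 t 10.15 F [-0.3 -0.1  0.7]
[0.0, 0.002, 0.001] wz -2.8
[0.0, 0.002, -0.092] wz -2.8
[-0.042, 0.001, -0.092] wz 1.2
[-0.042, 0.001, 0.02] wz 1.2
```

View pics/push2.png

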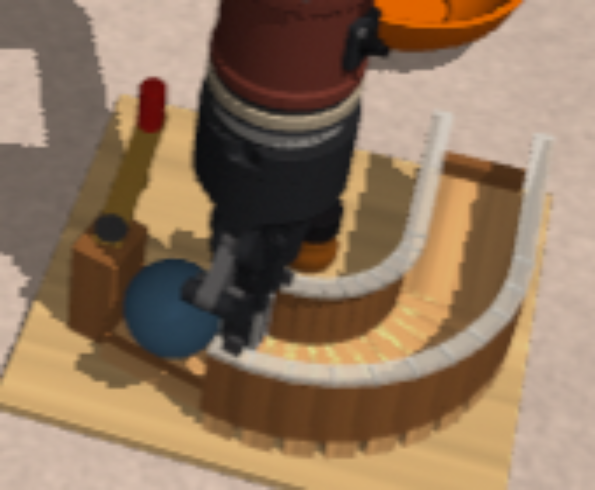

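The ball (172,308 in the crop) measures 1 mm from the seat position. I lift, open the fingers and go over it.

Request:
jog_arm:
  steps:
    - {"wx": 0, "wy": 0, "wz": 0, "tx": 0.003, "ty": 0.001, "tz": -0.005, "grip": 0}
    - {"wx": 0, "wy": 0, "wz": 0, "tx": 0.004, "ty": 0.001, "tz": -0.03, "grip": 0}
    - {"wx": 0, "wy": 0, "wz": 0, "tx": 0.002, "ty": 0.001, "tz": -0.07, "grip": 0.3}
    - {"wx": 0, "wy": 0, "wz": 1, "tx": -0.02, "ty": 0.001, "tz": -0.09, "grip": 1}
    - {"wx": 0, "wy": 0, "wz": 1, "tx": -0.042, "ty": 0.001, "tz": -0.09, "grip": 1}
    - {"wx": 0, "wy": 0, "wz": 1, "tx": -0.042, "ty": 0.001, "tz": -0.09, "grip": 1}
    - {"wx": 0, "wy": 0, "wz": 1, "tx": -0.042, "ty": 0.001, "tz": -0.09, "grip": 1}
    - {"wx": 0, "wy": 0, "wz": 1, "tx": -0.042, "ty": 0.001, "tz": -0.09, "grip": 1}
    - {"wx": 0, "wy": 0, "wz": 1, "tx": -0.042, "ty": 0.001, "tz": -0.07, "grip": 1}
    - {"wx": 0, "wy": 0, "wz": 1, "tx": -0.042, "ty": 0.001, "tz": -0.045, "grip": 1}
    - {"wx": 0, "wy": 0, "wz": 1, "tx": -0.042, "ty": 0.001, "tz": -0.025, "grip": 1}
    - {"wx": 0, "wy": 0, "wz": 1, "tx": -0.042, "ty": 0.001, "tz": -0.01, "grip": 1}
    - {"wx": 0, "wy": 0, "wz": 1, "tx": -0.042, "ty": 0.001, "tz": 0.002, "grip": 1}
    - {"wx": 0, "wy": 0, "wz": 1, "tx": -0.042, "ty": 0.001, "tz": 0.002, "grip": 1}

```text
time_s: 11.55
ee_pos: [0.6105, 0.1204, 0.0439]
tcp_rot: [0.811, 0.585, -0.002, -0.001]
ft_force: [0.0, -0.1, 0.5]
opening: 0.0853
grasp_force: 0.0
```

```bash
python3 - <<'E'
from h import *
s=bot.snapshot("scene")
c,m=blob(s,(95,70,30),(125,255,255),(300,230,445,310));print(cv2.minEnclosingCircle(c),cv2.contourArea(c))
a=cv2.resize(s[190:330,290:460],None,fx=3.5,fy=3.5);cv2.imwrite("pics/grasp0.png",a[:,:,::-1])
sx,sy=M0@[.066,-.052]+t0
rel([(sx,sy,.028,71.5)])
E
```

```text
((340.0, 278.0), 13.601571083068848) 362.5
tcp [0.6116 0.1204 0.0453] th 71.7 t 11.6 F [-0.4 -0.8 -0.2]
[0.001, 0.001, 0.017] wz 0.2
```

View pics/grasp0.png

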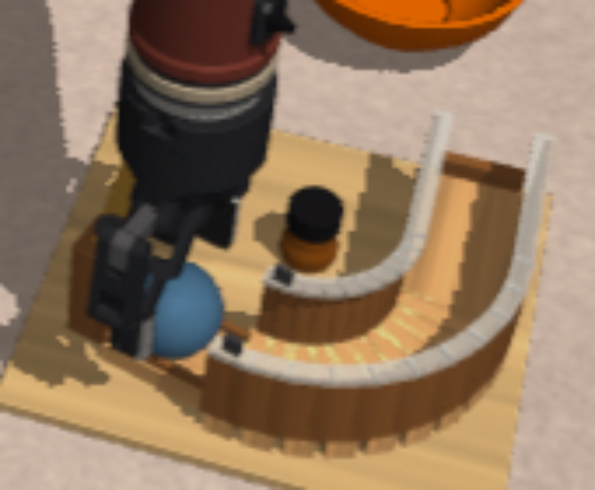

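The outer finger (130,300) straddles the ball (178,308), which still sits in the seat. I lower 17 mm and close.

Request:
jog_arm:
  steps:
    - {"wx": 0, "wy": 0, "wz": 0, "tx": 0.001, "ty": 0.001, "tz": 0.01, "grip": 1}
    - {"wx": 0, "wy": 0, "wz": 0, "tx": 0.001, "ty": 0.001, "tz": 0.017, "grip": 1}
    - {"wx": 0, "wy": 0, "wz": 0, "tx": 0.001, "ty": 0.001, "tz": 0.018, "grip": 1}
    - {"wx": 0, "wy": 0, "wz": 0, "tx": 0.001, "ty": 0.001, "tz": 0.018, "grip": 0.65}
    - {"wx": 0, "wy": 0, "wz": 0, "tx": 0.001, "ty": 0.001, "tz": 0.018, "grip": 0.4}
    - {"wx": 0, "wy": 0, "wz": 0, "tx": 0.001, "ty": 0.001, "tz": 0.018, "grip": 0.4}
    - {"wx": 0, "wy": 0, "wz": 0, "tx": 0.001, "ty": 0.001, "tz": 0.018, "grip": 0.4}
    - {"wx": 0, "wy": 0, "wz": 0, "tx": 0.001, "ty": 0.001, "tz": 0.018, "grip": 0.4}
    - {"wx": 0, "wy": 0, "wz": 0, "tx": 0.001, "ty": 0.001, "tz": 0.018, "grip": 0.4}

```text
time_s: 12.5
ee_pos: [0.6128, 0.1215, 0.0291]
tcp_rot: [0.811, 0.585, -0.0, -0.001]
ft_force: [-5.4, 1.3, 5.5]
opening: 0.0516
grasp_force: 61.7
```

```bash
python3 - <<'E'
from h import *
rel([(.6125,.1207,.14,71.5),(.5705,-.1765,.14,71.5)])
E
```

```text
tcp [0.6128 0.1215 0.0291] th 71.6 t 12.5 F [-5.4  1.3  5.5]
[-0.001, -0.0, -0.111] wz 0.1
[-0.296, 0.054, -0.111] wz 0.1
```

Request:
jog_arm:
  steps:
    - {"wx": 0, "wy": 0, "wz": 0, "tx": 0, "ty": 0, "tz": -0.003, "grip": 0.4}
    - {"wx": 0, "wy": 0, "wz": 0, "tx": 0, "ty": 0, "tz": -0.008, "grip": 0.4}
    - {"wx": 0, "wy": 0, "wz": 0, "tx": 0, "ty": 0, "tz": -0.015, "grip": 0.4}
    - {"wx": 0, "wy": 0, "wz": 0, "tx": 0, "ty": 0, "tz": -0.02, "grip": 0.4}
    - {"wx": 0, "wy": 0, "wz": 0, "tx": 0, "ty": 0, "tz": -0.02, "grip": 0.4}

```text
time_s: 13.0
ee_pos: [0.6146, 0.1207, 0.0496]
tcp_rot: [0.811, 0.585, 0.001, 0.001]
ft_force: [0.6, 0.0, -2.1]
opening: 0.0516
grasp_force: 62.9
```

```bash
python3 - <<'E'
from h import *
s=bot.snapshot("scene")
c,m=blob(s,(95,70,30),(125,255,255),(300,220,445,310));print(cv2.minEnclosingCircle(c),cv2.contourArea(c))
c=bot.calibration("scene");E=np.linalg.inv(np.array(c["extrinsics"]))
for z in(.0465,.0665):
    p=E@np.array([.6125,.1207,z,1]);print(z,c["fx"]*p[0]/p[2]+c["cx"],c["fy"]*p[1]/p[2]+c["cy"])
st=bot.state();print(st["opening"],st["grasp_force"]);rel([(.6125,.1207,.15,71.5),(.5705,-.1765,.15,71.5)])
E
```

```text
((342.5, 272.0), 13.756916999816895) 268.0
0.0465 338.6309405064472 277.96151674880775
0.0665 339.45676430754816 271.009668061402
0.05156393502876187 62.905640602111816
tcp [0.6142 0.1208 0.0491] th 71.6 t 13.05 F [ 0.4 -0.8 -2.8]
[-0.001, -0.001, -0.101] wz 0.1
[-0.296, 0.052, -0.101] wz 0.1
```

The ball lifted with the gripper (–2.5 N, ball 6 px higher). I'll carry it above the mortar smoothly.

Request:
jog_arm:
  steps:
    - {"wx": 0, "wy": 0, "wz": 0, "tx": 0, "ty": 0, "tz": -0.01, "grip": 0.4}
    - {"wx": 0, "wy": 0, "wz": 0, "tx": 0, "ty": 0, "tz": -0.03, "grip": 0.4}
    - {"wx": 0, "wy": 0, "wz": 0, "tx": 0, "ty": 0, "tz": -0.055, "grip": 0.4}
    - {"wx": 0, "wy": 0, "wz": 0, "tx": 0, "ty": 0, "tz": -0.08, "grip": 0.4}
    - {"wx": 0, "wy": 0, "wz": 0, "tx": -0.005, "ty": 0.001, "tz": -0.095, "grip": 0.4}
    - {"wx": 0, "wy": 0, "wz": 0, "tx": -0.017, "ty": 0.003, "tz": -0.1, "grip": 0.4}
    - {"wx": 0, "wy": 0, "wz": 0, "tx": -0.035, "ty": 0.006, "tz": -0.1, "grip": 0.4}
    - {"wx": 0, "wy": 0, "wz": 0, "tx": -0.06, "ty": 0.01, "tz": -0.1, "grip": 0.4}
    - {"wx": 0, "wy": 0, "wz": 0, "tx": -0.085, "ty": 0.015, "tz": -0.1, "grip": 0.4}
    - {"wx": 0, "wy": 0, "wz": 0, "tx": -0.11, "ty": 0.019, "tz": -0.1, "grip": 0.4}
    - {"wx": 0, "wy": 0, "wz": 0, "tx": -0.135, "ty": 0.024, "tz": -0.1, "grip": 0.4}
    - {"wx": 0, "wy": 0, "wz": 0, "tx": -0.16, "ty": 0.028, "tz": -0.1, "grip": 0.4}
    - {"wx": 0, "wy": 0, "wz": 0, "tx": -0.185, "ty": 0.032, "tz": -0.1, "grip": 0.4}
    - {"wx": 0, "wy": 0, "wz": 0, "tx": -0.21, "ty": 0.037, "tz": -0.1, "grip": 0.4}
    - {"wx": 0, "wy": 0, "wz": 0, "tx": -0.235, "ty": 0.041, "tz": -0.1, "grip": 0.4}
    - {"wx": 0, "wy": 0, "wz": 0, "tx": -0.258, "ty": 0.046, "tz": -0.1, "grip": 0.4}
    - {"wx": 0, "wy": 0, "wz": 0, "tx": -0.277, "ty": 0.049, "tz": -0.1, "grip": 0.4}
    - {"wx": 0, "wy": 0, "wz": 0, "tx": -0.29, "ty": 0.051, "tz": -0.1, "grip": 0.4}
    - {"wx": 0, "wy": 0, "wz": 0, "tx": -0.296, "ty": 0.052, "tz": -0.1, "grip": 0.4}
    - {"wx": 0, "wy": 0, "wz": 0, "tx": -0.296, "ty": 0.052, "tz": -0.1, "grip": 0.4}

```text
time_s: 15.05
ee_pos: [0.5686, -0.1772, 0.1475]
tcp_rot: [0.811, 0.585, -0.0, -0.001]
ft_force: [-0.0, 1.0, -1.8]
opening: 0.0516
grasp_force: 63.3
```

```bash
python3 - <<'E'
from h import *
s=bot.snapshot("scene");cv2.imwrite("pics/carry.png",cv2.resize(s[100:300,120:300],None,fx=3,fy=3)[:,:,::-1])
print(bot.state()["opening"]);rel([(.5705,-.1765,.03,71.5),(.5705,-.1765,.02,71.5)])
E
```

```text
0.051671240034852954
tcp [ 0.5689 -0.1764  0.1476] th 71.6 t 15.1 F [-0.6  0.3 -3.5]
[0.0, 0.002, 0.118] wz 0.1
[0.0, 0.002, 0.128] wz 0.1
```

View pics/carry.png

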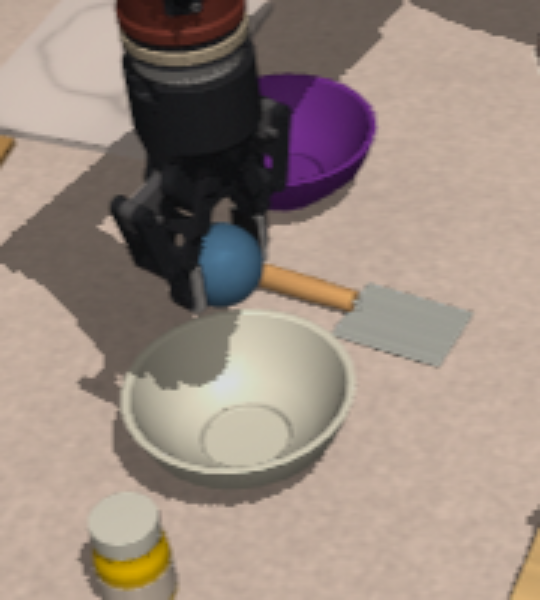

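The ball is held at crop (225,265), over the mortar's centre line. I lower it gently.

Request:
jog_arm:
  steps:
    - {"wx": 0, "wy": 0, "wz": 0, "tx": 0, "ty": 0.002, "tz": 0.01, "grip": 0.4}
    - {"wx": 0, "wy": 0, "wz": 0, "tx": 0, "ty": 0.002, "tz": 0.025, "grip": 0.4}
    - {"wx": 0, "wy": 0, "wz": 0, "tx": 0, "ty": 0.002, "tz": 0.042, "grip": 0.4}
    - {"wx": 0, "wy": 0, "wz": 0, "tx": 0, "ty": 0.002, "tz": 0.058, "grip": 0.4}
    - {"wx": 0, "wy": 0, "wz": 0, "tx": 0, "ty": 0.002, "tz": 0.074, "grip": 0.4}
    - {"wx": 0, "wy": 0, "wz": 0, "tx": 0, "ty": 0.002, "tz": 0.088, "grip": 0.4}
    - {"wx": 0, "wy": 0, "wz": 0, "tx": 0, "ty": 0.002, "tz": 0.1, "grip": 0.4}
    - {"wx": 0, "wy": 0, "wz": 0, "tx": 0, "ty": 0.002, "tz": 0.109, "grip": 0.4}
    - {"wx": 0, "wy": 0, "wz": 0, "tx": 0, "ty": 0.002, "tz": 0.116, "grip": 0.4}
    - {"wx": 0, "wy": 0, "wz": 0, "tx": 0, "ty": 0.002, "tz": 0.121, "grip": 0.4}
    - {"wx": 0, "wy": 0, "wz": 0, "tx": 0, "ty": 0.002, "tz": 0.124, "grip": 0.4}
    - {"wx": 0, "wy": 0, "wz": 0, "tx": 0, "ty": 0.002, "tz": 0.124, "grip": 0.4}

```text
time_s: 16.3
ee_pos: [0.5714, -0.1771, 0.0242]
tcp_rot: [0.811, 0.585, -0.0, -0.0]
ft_force: [0.4, 0.6, -3.1]
opening: 0.0514
grasp_force: 63.3
```

Request:
jog_arm:
  steps:
    - {"wx": 0, "wy": 0, "wz": 0, "tx": 0, "ty": 0, "tz": 0.002, "grip": 0.4}
    - {"wx": 0, "wy": 0, "wz": 0, "tx": 0, "ty": 0, "tz": 0.003, "grip": 0.4}
    - {"wx": 0, "wy": 0, "wz": 0, "tx": 0, "ty": 0, "tz": 0.004, "grip": 0.4}
    - {"wx": 0, "wy": 0, "wz": 0, "tx": 0, "ty": 0, "tz": 0.004, "grip": 0.4}

```text
time_s: 16.7
ee_pos: [0.5714, -0.1771, 0.0203]
tcp_rot: [0.811, 0.585, -0.0, -0.0]
ft_force: [0.3, 0.1, -3.4]
opening: 0.0517
grasp_force: 63.3
```

Request:
jog_arm:
  steps:
    - {"wx": 0, "wy": 0, "wz": 0, "tx": 0, "ty": 0, "tz": 0.001, "grip": 0.4}
    - {"wx": 0, "wy": 0, "wz": 0, "tx": 0, "ty": 0, "tz": 0.002, "grip": 0.4}
    - {"wx": 0, "wy": 0, "wz": 0, "tx": 0, "ty": 0, "tz": 0.002, "grip": 0.4}

```text
time_s: 17.0
ee_pos: [0.5713, -0.177, 0.0181]
tcp_rot: [0.811, 0.585, -0.0, -0.0]
ft_force: [-0.4, 0.0, -3.4]
opening: 0.0518
grasp_force: 63.3
```

Request:
jog_arm:
  steps:
    - {"wx": 0, "wy": 0, "wz": 0, "tx": 0, "ty": 0, "tz": 0, "grip": 0.62}
    - {"wx": 0, "wy": 0, "wz": 0, "tx": 0, "ty": 0, "tz": 0, "grip": 0.7}
    - {"wx": 0, "wy": 0, "wz": 0, "tx": 0, "ty": 0, "tz": 0, "grip": 0.72}
    - {"wx": 0, "wy": 0, "wz": 0, "tx": 0, "ty": 0, "tz": 0, "grip": 0.72}

```text
time_s: 17.4
ee_pos: [0.5721, -0.1774, 0.019]
tcp_rot: [0.811, 0.585, 0.0, 0.001]
ft_force: [-0.5, -0.2, 0.7]
opening: 0.0614
grasp_force: 0.0
```

Ball released. I retreat straight up.

Request:
jog_arm:
  steps:
    - {"wx": 0, "wy": 0, "wz": 0, "tx": 0, "ty": 0, "tz": -0.005, "grip": 0.75}
    - {"wx": 0, "wy": 0, "wz": 0, "tx": 0, "ty": 0, "tz": -0.015, "grip": 0.75}
    - {"wx": 0, "wy": 0, "wz": 0, "tx": 0, "ty": 0, "tz": -0.03, "grip": 0.75}
    - {"wx": 0, "wy": 0, "wz": 0, "tx": 0, "ty": 0, "tz": -0.055, "grip": 0.8}
    - {"wx": 0, "wy": 0, "wz": 0, "tx": 0, "ty": 0, "tz": -0.09, "grip": 0.8}
    - {"wx": 0, "wy": 0, "wz": 0, "tx": 0, "ty": 0, "tz": -0.13, "grip": 0.8}
    - {"wx": 0, "wy": 0, "wz": 0, "tx": 0, "ty": 0, "tz": -0.17, "grip": 0.8}
    - {"wx": 0, "wy": 0, "wz": 0, "tx": 0, "ty": 0, "tz": -0.2, "grip": 0.8}
    - {"wx": 0, "wy": 0, "wz": 0, "tx": 0, "ty": 0, "tz": -0.2, "grip": 0.8}
    - {"wx": 0, "wy": 0, "wz": 0, "tx": 0, "ty": 0, "tz": -0.2, "grip": 0.8}
    - {"wx": 0, "wy": 0, "wz": 0, "tx": 0, "ty": 0, "tz": -0.2, "grip": 0.8}
    - {"wx": 0, "wy": 0, "wz": 0, "tx": 0, "ty": 0, "tz": -0.2, "grip": 0.8}

```text
time_s: 18.6
ee_pos: [0.5702, -0.1766, 0.2164]
tcp_rot: [0.811, 0.585, -0.001, -0.002]
ft_force: [0.0, 0.7, -0.4]
opening: 0.0687
grasp_force: 0.0
```

```bash
python3 - <<'E'
from h import *
for i in range(3):
    s=bot.snapshot("scene");c,m=blob(s,(95,70,30),(125,255,255),(155,195,250,275));q=cv2.minEnclosingCircle(c);print(q,onz("scene",[q[0]],.034))
c,m=blob(s,(0,150,50),(6,255,255),(310,200,360,250));print("knob",cv2.boundingRect(c));print(bot.state()["ft_force"])
E
```

```text
((199.79493713378906, 236.8456268310547), 12.569962501525879) [[ 0.57121119 -0.17757514  0.034     ]]
((200.0, 237.0), 12.649210929870605) [[ 0.57151184 -0.17699897  0.034     ]]
((200.0, 237.0), 12.649210929870605) [[ 0.57151184 -0.17699897  0.034     ]]
knob (330, 212, 7, 16)
[ 0.12449046 -0.66331303  1.33690191]
```

The ball is at rest in the middle of the mortar, and the knob is still at its swung-off position. Handing in.

```bash
python3 -c "
from cell import bot
print(bot.sign_off())"
```

```text
the job is handed in; nothing more can be done
None
```

I've handed the job in: the camera shows the blue ball at rest near the centre of the white mortar, the hasp is off at about 1.83 rad, and it took about 19 s of the 72 s; `sign_off` gave no verdict.

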